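Open the descaler: lamp aside, safety cap off

ROBOT

A 6-joint arm with a two-finger parallel gripper is mounted at the origin on a cart in front of the work surface, level with it; the furniture and walls round the work are solid. World frame = base frame: x ahead of the robot, y to its left, z up, the work surface at z = 0. Lengths are in mm, angles in degrees, forces in N, time in s.
With the tool pointing down it reaches from about 350 to 850 mm from the base axis. Payload 8.1 kg.
Tool frame: the origin (TCP) lies at the very end of the fingers, on their centre line; the grasp point (between the pads) lies grip_depth behind it (grip_depth is the distance from the TCP to the grasp point, in mm); z points along the fingers, y is the direction in which the jaws open and shut (so a half turn about z gives the same grasp; the last joint's range is limited). The gripper opens to 85 mm and grips with 20 to 120 N. Pads are 22 mm wide; open, the fingers measure 114 mm over their backs; the gripper's body (76 mm by 85 mm) begins 54 mm behind the grasp point. The pads swing forward as they close: fully open they stand 13 mm farther back than shut.
Start: joints at [-68.606, 7.471, 85.268, -0, 87.261, -4.893], TCP at [265.743, -537.946, 231.292] pointing down, gripper open.
Joint ranges: [-169.43, 169.43], [-51.17, 129.36], [1.28, 143.12], [-76.62, 256.62], [0, 156.53], [-152.29, 152.29]. Speed limits (degrees/s): [136.94, 136.94, 159.86, 180, 180, 180].

INTERFACE

Orientations are given as [roll, pitch, yaw] about the fixed x, y, z axes, in that order (R = Rz(yaw) Ry(pitch) Rx(roll)).
In Python, from bench import * gives the robot as it stands.
- The arm moves only by the tool step_arm, never from a script. Its argument "plan" is a list of rows, each an object of numbers: "grip": the finger opening in cm, from 0 to 8.54; "tx", "ty", "tz": the shift along the tool's x, y, z in cm; "ax", "ay", "az": the turn, a rotation vector about the tool's x, y, z in degrees. In form: [{"grip": .., "tx": .., "ty": .., "tz": .., "ax": .., "ay": .., "az": ..}, ...]. A call has 1 to 8 rows; each row shifts and turns the commanded pose from where the row before left it, along the tool's axes as they then stand; what a row does not reach is not made up. A row lasts 1/12 s, in which the tool goes at most 41.7 mm and 7.16 degrees, less where a joint would pass 70% of its speed; a pose out of reach is approached as far as the arm can. A call with a gripper value outside its range is refused whole. The fingers move at their own pace and stop on an object; "newtons" is the grip in N (left out, the last holds). Time passes only in rows, so rows that do not move let the fingers close. It gives the time, the measured TCP pose, the force and the opening at its end, in the units of the state.
- sense(): the state, without advancing time (a new reading comes with each control period).
- snapshot(name): name is "scene" or "top"; returns the picture (420x560x3 uint8, red, green, blue); there is no depth.
- camera_model(name): a dict with "intrinsics" (3x3 intrinsics, pixels), "pose" (4x4, takes a point from camera to world coordinates). Camera axes: x right, y down, z forward; pixel columns grow to the right and rows downward; lengths in mm; the calibration is good to about 2 mm. A picture is of the moment at which its call begins. camera_model takes no time and is no camera call.
- hand_in(): hands the job in, once; it reports no verdict.
The state is a dict: "time": time; "joint_pos": joint angles; "qd": joint speeds; "joint_efforts": joint torques, N m; "tool_pos": TCP position; "tcp_rot": TCP orientation; "ft_force": force on the tool from outside, world axes, zero at the start; "wrist_torque": the same for the moment, N m; "finger_gap": finger opening in mm.
Only numpy, scipy, OpenCV 4.12 (cv2) and the standard library are available. Lean on these libraries where they do the work, as an engineer would, in place of code of your own. Each camera call takes 0.05 s, during which the arm holds its last target.

TASK

The coffee jug is due for descaling. Swing the arm of the worktop lamp well to one side so that it no longer hangs over the steel caddy, then open the square descaler bottle that stands in the caddy: press its safety cap down and keep it pressed, turn it counterclockwise until it comes free, and lift it straight off. Finish holding the cap in the gripper, level and about 5 cm above the open bottle (do not put it down), with the bottle still standing in its pocket and the other things on the worktop not pushed about.

Things in the scene. Friction and masses are not known exactly. Their poses are not given: they have to be found in the camera images.
- cap_center (a point): Centre of the loose safety cap, half-way up: ribbed grey plastic cylinder, 54 mm across (56 over the ribs), 45 mm tall, top 22.5 mm above this point; grip its solid upper 14 mm. Locked, it neither turns nor lifts. Pressed 5 to 7 mm down and kept down, it turns counterclockwise (from above): free to lift after 54 degrees, stop at 78; turn about 66 (1.15 rad). z up, x as bottle_mouth's while locked.
- liner (a joint): Compression (m) of the sprung liner in the cap, which pushes the locked cap up into its notches: 0 with the cap locked, 0.004 when the lugs just clear the notches, 0.005 to 0.007 well pressed (8 to 10 N), cap bottoms at 0.008; -0.0015 with the cap off. Turning meets only light friction.
- bottle_mouth (a point): Centre of the mouth's rim (34 mm across), 133 mm above the bottle's foot, z up; 0.5 mm above cap_center while the cap is locked. Loose white plastic bottle, square in plan (70 x 70 mm, body 86 mm tall), about 0.55 kg, plain paper label on each side; neck flange under the cap 46 mm across.
- bottle_foot (a point): Centre of the bottle's underside, 133 mm below bottle_mouth; 12 mm above the worktop as it stands in the caddy.
- caddy: Steel sink caddy on four suction feet; it does not move. Origin under its centre, on the worktop; 174 mm long along its y, 78 mm wide along x, rim 68 mm high. Two square 74 mm pockets, 48 mm either side of the centre along y, floor 12 mm above the worktop: one holds the descaler bottle, the other the dish soap, either way round.
- lamp_knob (a point): Middle of the lamp's grip knob: dark upright cylinder, 18 mm across, from 23 mm below to 14 mm above this point, on the light head. The head is a flat bar 34 mm wide, 180 mm long along the arm, ending 30 mm beyond the knob; underside 35 mm below this point, 236 mm above the worktop. The knob is 235 mm from the post's axis; at the start within about 60 mm of the bottle's axis.
- lamp_post (a point): Point on the upright axis of the lamp's post about which the arm swings, 235 mm above the worktop. The post is 14 mm thick (24 mm at the hinge), on a heavy round foot 124 mm in diameter that does not move.
- lamp_arm (a joint): Swing of the lamp's arm in rad about the upright axis of the post, counterclockwise positive seen from above; range -1.5 to 1.5, and it starts within 0.15 of 0. It may be swung to either side; the hinge is lightly stiff (about 0.5 N at the knob) and stays where it is left.
- soap: Bystander in the caddy's other pocket: small clear bottle of blue dish soap with a push-pull top, 37 x 49 mm, 130 mm tall; origin at its foot, z up.
- carafe: Bystander: glass coffee jug with black lid and handle, 129 x 173 mm, 140 mm tall; origin at its foot, z up.
- bowl: Bystander: small patterned white bowl, 114 mm across, 54 mm tall; origin at its foot, z up.
- tumbler: Bystander: clear drinking glass, 77 mm in diameter, 89 mm tall; origin at its foot, z up.
- spoon: Bystander: steel spoon lying on the worktop, 194 mm long; origin at its middle.
Not all that is in view belongs to the job. Of the things like the part that bears cap_center, leave any that is purple; of the rest the smaller one is meant. What is shaped like the part that bears bottle_mouth but pink is not meant.

How it is judged:
By the outcome, as a careful person would: the job done as asked, in the order asked, and still so for the second after the job is handed in, while the arm keeps its last pose, push and grip.
It also fails if it takes over 58 s, if anything falls off the work surface, if the arm or the gripper's body presses on something with over 40 N, if the wrist force passes 120 N, or if a joint passes its speed limit or range.

## Working session

There is one attempt and no reset: what is moved stays moved. The work goes in short steps, Python scripts to look and compute and a tool call to move; the robot and the scene stay as the last step left them, time stands still between calls to the robot, and variables do not carry over. Pictures are saved under pics/ and viewed, and the job is handed in when it is done.

Besides the shell and the picture viewer there is one more tool, called after ">>>" as name([rows], argument=value, ...), one row to a line, values as JSON. step_arm: Moves the arm, as the interface text tells. Its arguments: {"type":"object","properties":{"plan":{"type":"array","items":{"type":"object","properties":{"grip":{"type":"number"},"tx":{"type":"number"},"ty":{"type":"number"},"tz":{"type":"number"},"ax":{"type":"number"},"ay":{"type":"number"},"az":{"type":"number"}}}},"newtons":{"type":"number"}},"required":["plan"]}

```bash
ls; mkdir -p pics; python3 - <<'E'
from bench import *
import cv2,numpy as np
print(sense())
for n in("scene","top"):
    cv2.imwrite(f"pics/{n}0.png",cv2.cvtColor(snapshot(n),cv2.COLOR_RGB2BGR))
    print(n,camera_model(n))
E
```

```text
pics
{'time': 0.0, 'joint_pos': array([-6.86056151e+01,  7.51814905e+00,  8.53293257e+01, -5.04459558e-04,
        8.72614776e+01, -4.89242671e+00]), 'qd': array([ 0.13111559, -0.01020639,  0.04887899,  0.00840024,  0.12346017,
        0.00333827]), 'joint_efforts': array([-2.36308770e-04, -5.69393599e+01, -5.00557995e+01, -2.39529118e-04,
        1.44996378e-02,  6.17569782e-06]), 'tool_pos': array([ 265.53926558, -537.42421274,  230.21228704]), 'tcp_rot': array([-1.79891402e+02, -8.79002649e-03,  2.62868278e+01]), 'ft_force': array([-1.20731644,  0.54702197,  0.17053868]), 'wrist_torque': array([ 0.06120562, -0.02218177, -0.02100201]), 'finger_gap': 85.61418814092045}
scene {'intrinsics': array([[408.43088919,   0.        , 276.94277978],
       [  0.        , 408.43088919, 211.90244239],
       [  0.        ,   0.        ,   1.        ]]), 'pose': array([[-8.11788578e-01, -3.64048273e-01,  4.56583136e-01,
         4.26229925e-01],
       [-5.83904434e-01,  4.96123689e-01, -6.42586101e-01,
         8.73060345e+02],
       [ 7.41065034e-03, -7.88244975e-01, -6.15316944e-01,
         9.16401963e+02],
       [ 0.00000000e+00,  0.00000000e+00,  0.00000000e+00,
         1.00000000e+00]])}
top {'intrinsics': array([[461.80735972,   0.        , 281.61280562],
       [  0.        , 461.80735972, 213.85331469],
       [  0.        ,   0.        ,   1.        ]]), 'pose': array([[-2.85876469e-03, -9.93142565e-01,  1.16874607e-01,
         4.11299409e+02],
       [-9.99923125e-01,  4.24910555e-03,  1.16485753e-02,
         1.07198521e+02],
       [-1.20653085e-02, -1.16832322e-01, -9.93078364e-01,
         1.53977893e+03],
       [ 0.00000000e+00,  0.00000000e+00,  0.00000000e+00,
         1.00000000e+00]])}
```

View pics/scene0.png

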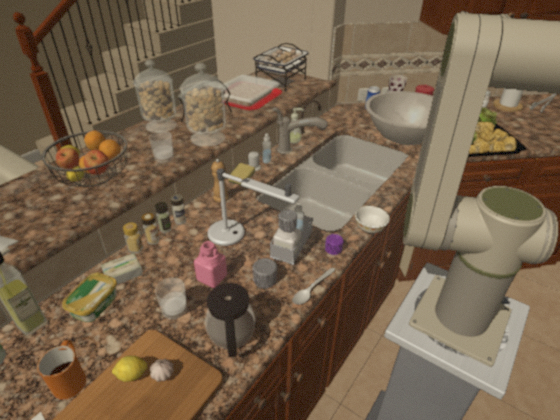

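View pics/top0.png

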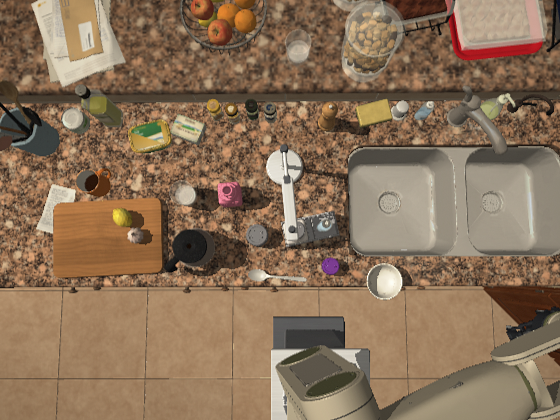

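```bash
cat > h.py <<'E'
from bench import *
import cv2,numpy as np
def ray(n,u,v):
    c=camera_model(n);K=c["intrinsics"];T=np.array(c["pose"])
    d=T[:3,:3]@np.linalg.solve(K,[u,v,1]);return T[:3,3],d
def onz(n,u,v,z):
    o,d=ray(n,u,v);return o+d*(z-o[2])/d[2]
def tri(a,b):
    A=[];B=[]
    for n,(u,v) in(("scene",a),("top",b)):
        o,d=ray(n,u,v);d=d/np.linalg.norm(d);P=np.eye(3)-np.outer(d,d);A.append(P);B.append(P@o)
    p=np.linalg.solve(A[0]+A[1],B[0]+B[1])
    return p,[np.linalg.norm(A[i]@p-B[i]) for i in(0,1)]
def proj(n,p):
    c=camera_model(n);T=np.linalg.inv(c["pose"]);q=c["intrinsics"]@(T[:3,:3]@np.array(p,float)+T[:3,3]);return q[:2]/q[2]
def crop(src,dst,x0,y0,x1,y1,s):
    i=cv2.imread(src)[y0:y1,x0:x1];cv2.imwrite(dst,cv2.resize(i,None,fx=s,fy=s,interpolation=cv2.INTER_CUBIC))
E
python3 -c "
from h import *
crop('pics/top0.png','pics/ctop.png',210,140,350,240+10,5)
crop('pics/scene0.png','pics/cscene.png',190,150,350,270+0,5)"
```

```text
(no output)
```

View pics/ctop.png

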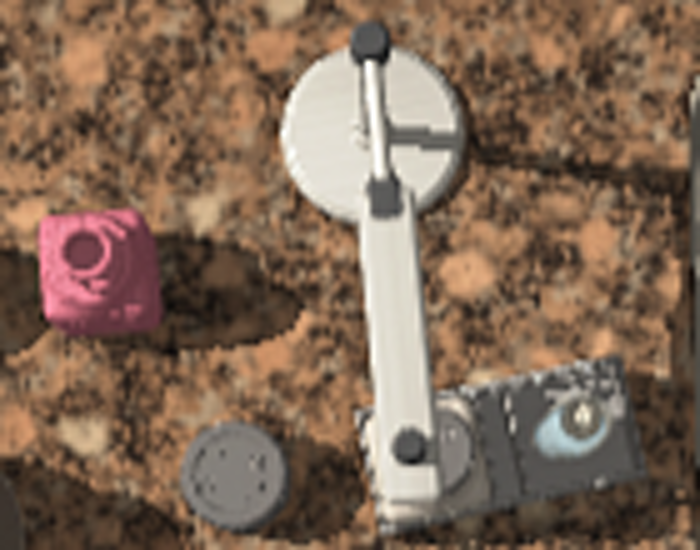

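View pics/cscene.png

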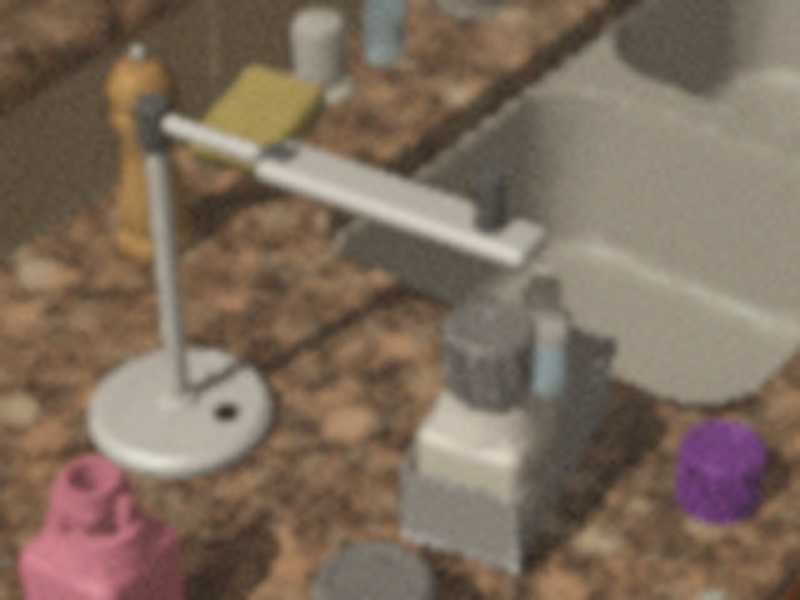

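```bash
python3 -c "
from h import *
print('knob',tri((288,188.5),(292,229.2)))
k=onz('top',292,229.2,285);print('knob z285',k, onz('scene',288,185.5,285))
print('post',onz('top',284,148,248),onz('scene',220.4,170,252), tri((220.4,174.4),(284,148)))
print('foot',onz('top',284.5,166.5,10))
# cap top
# cap top center scene crop
print('cap', onz('scene',190+490/5,150+322/5,155), onz('top',210+455/5,140+450/5,155))
# decoy cap dia
print('decoy', onz('top',210+182/5,140+475/5,45)-onz('top',210+288/5,140+475/5,45), onz('top',257,235,45))
# cap scene left/right extremes
print('capdia',np.linalg.norm(onz('scene',190+443/5,150+325/5,155)-onz('scene',190+540/5,150+325/5,155)))
print('purp',onz('top',331,266,45))
# caddy corners at z68 in top crop
for u,v in((618,357),(645,480),(360,408),(385,533)): print(onz('top',210+u/5,140+v/5,68))
for n,(u,v) in dict(tumbler=(186,195),bowl=(384,282),carafe=(193,248),spoon=(275,276)).items(): print(n,onz('top',u,v,50))
"
```

```text
knob (array([517.80948141,  93.41182415, 269.31103112]), [np.float64(0.300322713130875), np.float64(0.3003227131307772)])
knob z285 [516.74977116  93.73389883 285.        ] [513.1698738  100.30092562 285.        ]
post [753.24211006 114.96894287 248.        ] [752.72652382 112.90015416 252.        ] (array([755.14463428, 114.18543726, 236.21710531]), [np.float64(1.4525143285623372), np.float64(1.4525143285622792)])
foot [752.27001553 114.93401237  10.        ]
cap [531.47242725  68.1513745  155.        ] [525.15847313  65.30722598 155.        ]
decoy [ 0.25610556 68.82140218  0.        ] [518.48800251 204.77817711  45.        ]
capdia 58.25300427610025
purp [417.86345172 -33.45301101  45.        ]
[591.72016984 -42.28531646  68.        ]
[512.6744175  -58.20636761  68.        ]
[559.52406193 123.29335766  68.        ]
[479.51339996 107.61781493  68.        ]
tumbler [650.09003295 437.40002438  50.        ]
bowl [ 366.71978834 -200.78482189   50.        ]
carafe [476.87220543 411.04279903  50.        ]
spoon [386.58214251 146.39709716  50.        ]
```

>>> step_arm([
  {"tz": -3.5,"az": 7,"grip": 4},
  {"tz": -3.5,"az": 7,"grip": 4},
  {"tz": -3,"az": 7,"grip": 4},
  {"tz": -1,"tx": 1.8,"ty": -3.2,"grip": 4},
  {"tx": 1.8,"ty": -3.5,"grip": 4},
  {"tx": 1.8,"ty": -3.5,"grip": 4},
  {"tx": 1.8,"ty": -3.5,"grip": 4},
  {"tx": 1.8,"ty": -3.5,"grip": 4},
])

```text
invalid input
```

>>> step_arm([
  {"tx": 1.8,"ty": -3.5,"grip": 4},
  {"tx": 1.8,"ty": -3.5,"grip": 4},
  {"tx": 1.8,"ty": -3.5,"grip": 4},
  {"tx": 1.8,"ty": -3.5,"grip": 4},
  {"tx": 1.8,"ty": -3.5,"grip": 4},
  {"tx": 1.8,"ty": -3.5,"grip": 4},
  {"tx": 1.8,"ty": -3.5,"grip": 4},
  {"grip": 4},
])

```text
invalid input
```

>>> step_arm([
  {"tx": 0,"ty": 0,"tz": -3.5,"ax": 0,"ay": 0,"az": 7,"grip": 4},
], newtons=20)

```text
time: 0.18
tool_pos: [264.2, -534.1, 257.4]
tcp_rot: [-179.2, 0.0, 19.4]
ft_force: [-0.5, 0.2, -2.1]
finger_gap: 75.5
```

>>> step_arm([
  {"tx": 0,"ty": 0,"tz": -3.5,"ax": 0,"ay": 0,"az": 7,"grip": 4},
  {"tx": 0,"ty": 0,"tz": -3,"ax": 0,"ay": 0,"az": 7,"grip": 4},
  {"tx": 1.8,"ty": -3.3,"tz": -1,"ax": 0,"ay": 0,"az": 0,"grip": 4},
  {"tx": 1.8,"ty": -3.5,"tz": 0,"ax": 0,"ay": 0,"az": 0,"grip": 4},
  {"tx": 1.8,"ty": -3.5,"tz": 0,"ax": 0,"ay": 0,"az": 0,"grip": 4},
  {"tx": 1.8,"ty": -3.5,"tz": 0,"ax": 0,"ay": 0,"az": 0,"grip": 4},
  {"tx": 1.8,"ty": -3.5,"tz": 0,"ax": 0,"ay": 0,"az": 0,"grip": 4},
  {"tx": 1.8,"ty": -3.5,"tz": 0,"ax": 0,"ay": 0,"az": 0,"grip": 4},
], newtons=20)

```text
time: 0.85
tool_pos: [354.2, -319.0, 340.8]
tcp_rot: [-180.0, 0.0, 5.3]
ft_force: [0.9, 1.3, 0.4]
finger_gap: 39.8
```

>>> step_arm([
  {"tx": 1.8,"ty": -3.5,"tz": 0,"ax": 0,"ay": 0,"az": 0,"grip": 4},
  {"tx": 1.8,"ty": -3.5,"tz": 0,"ax": 0,"ay": 0,"az": 0,"grip": 4},
  {"tx": 1.8,"ty": -3.5,"tz": 0,"ax": 0,"ay": 0,"az": 0,"grip": 4},
  {"tx": 1.8,"ty": -3.5,"tz": 0,"ax": 0,"ay": 0,"az": 0,"grip": 4},
  {"tx": 1.8,"ty": -3.5,"tz": 0,"ax": 0,"ay": 0,"az": 0,"grip": 4},
  {"tx": 1.8,"ty": -3.5,"tz": 0,"ax": 0,"ay": 0,"az": 0,"grip": 4},
  {"tx": 1.8,"ty": -3.5,"tz": 0,"ax": 0,"ay": 0,"az": 0,"grip": 4},
  {"tx": 0,"ty": 0,"tz": 0,"ax": 0,"ay": 0,"az": 0,"grip": 4},
], newtons=20)

```text
time: 1.52
tool_pos: [458.3, -59.1, 340.9]
tcp_rot: [-179.8, -0.0, 5.7]
ft_force: [-0.3, -0.2, 0.5]
finger_gap: 40.4
```

>>> step_arm([
  {"tx": 1.85,"ty": -3.65,"tz": 0,"ax": 0,"ay": 0,"az": 0,"grip": 4},
  {"tx": 1.85,"ty": -3.65,"tz": 0,"ax": 0,"ay": 0,"az": 0,"grip": 4},
  {"tx": 1.85,"ty": -3.65,"tz": 0,"ax": 0,"ay": 0,"az": 0,"grip": 4},
  {"tx": 1.85,"ty": -3.65,"tz": 0,"ax": 0,"ay": 0,"az": 0,"grip": 4},
  {"tx": 0,"ty": 0,"tz": 0,"ax": 0,"ay": 0,"az": 0,"grip": 4},
  {"tx": 0,"ty": 0,"tz": 0,"ax": 0,"ay": 0,"az": 0,"grip": 4},
], newtons=20)

```text
time: 2.02
tool_pos: [517.1, 88.9, 340.2]
tcp_rot: [-180.0, 0.1, 5.5]
ft_force: [0.0, 0.6, -0.8]
finger_gap: 40.0
```

```bash
python3 - <<'E'
from h import *
print(sense()['tool_pos'],sense()['tcp_rot'],sense()['joint_pos'])
cv2.imwrite("pics/s1.png",cv2.cvtColor(snapshot("scene"),cv2.COLOR_RGB2BGR))
crop('pics/s1.png','pics/s1c.png',200,90,350,240,4)
E
```

```text
[517.13662472  88.91371391 340.18733902] [-1.79992552e+02  1.20573095e-01  5.51347679e+00] [ 4.15299920e+00 -5.20685601e+00  8.68679714e+01  4.63381748e-03
  9.84596005e+01  8.86402071e+01]
```

View pics/s1c.png

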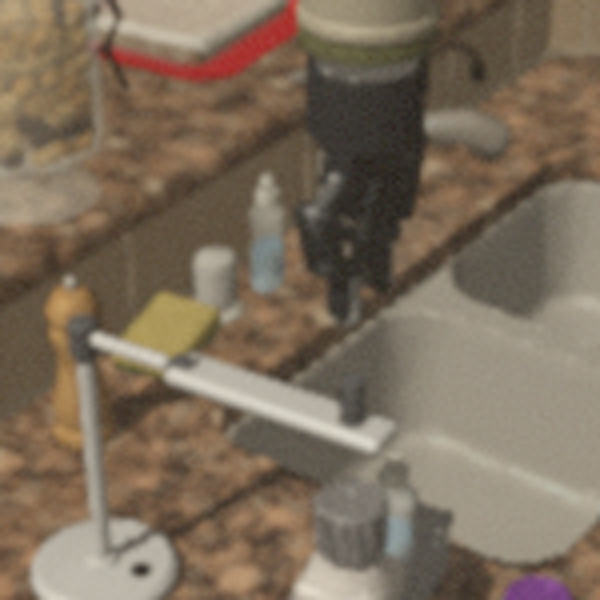

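The crop shows the gripper directly above the knob (≈ pixel (288,190) in the full picture). Next, lower it so the fingers straddle the knob.

>>> step_arm([
  {"tx": 0,"ty": -0.4,"tz": 2,"ax": 0,"ay": 0,"az": 0,"grip": 4},
  {"tx": 0,"ty": 0,"tz": 2,"ax": 0,"ay": 0,"az": 0,"grip": 4},
  {"tx": 0,"ty": 0,"tz": 1.5,"ax": 0,"ay": 0,"az": 0,"grip": 4},
  {"tx": 0,"ty": 0,"tz": 1.5,"ax": 0,"ay": 0,"az": 0,"grip": 4},
  {"tx": 0,"ty": 0,"tz": 1,"ax": 0,"ay": 0,"az": 0,"grip": 4},
  {"tx": 0,"ty": 0,"tz": 0,"ax": 0,"ay": 0,"az": 0,"grip": 4},
], newtons=20)

```text
time: 2.57
tool_pos: [515.4, 89.5, 258.7]
tcp_rot: [180.0, 0.2, 5.2]
ft_force: [-0.4, -0.1, -0.3]
finger_gap: 40.2
```

```bash
python3 - <<'E'
from h import *
cv2.imwrite("pics/s2.png",cv2.cvtColor(snapshot("scene"),cv2.COLOR_RGB2BGR))
crop('pics/s2.png','pics/s2c.png',200,90,350,240,4)
E
```

```text
(no output)
```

View pics/s2c.png

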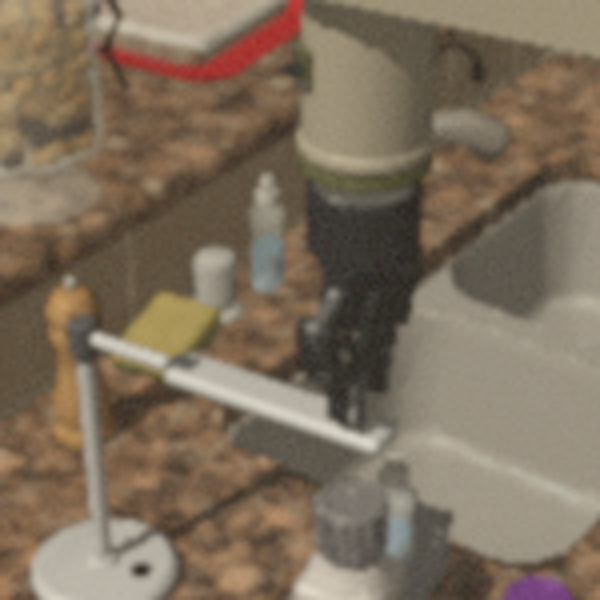

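>>> step_arm([
  {"tx": 0.1,"ty": 2.06,"tz": 0,"ax": 0,"ay": 0,"az": -5,"grip": 4},
  {"tx": 0.1,"ty": 2.06,"tz": 0,"ax": 0,"ay": 0,"az": -5,"grip": 4},
  {"tx": 0.1,"ty": 2.06,"tz": 0,"ax": 0,"ay": 0,"az": -5,"grip": 4},
  {"tx": 0.1,"ty": 2.06,"tz": 0,"ax": 0,"ay": 0,"az": -5,"grip": 4},
  {"tx": 0.1,"ty": 2.06,"tz": 0,"ax": 0,"ay": 0,"az": -5,"grip": 4},
  {"tx": 0.1,"ty": 2.06,"tz": 0,"ax": 0,"ay": 0,"az": -5,"grip": 4},
  {"tx": 0.1,"ty": 2.06,"tz": 0,"ax": 0,"ay": 0,"az": -5,"grip": 4},
], newtons=20)

```text
time: 3.2
tool_pos: [573.2, -41.5, 263.2]
tcp_rot: [179.9, -0.1, 40.5]
ft_force: [-0.0, 1.4, 0.5]
finger_gap: 40.1
```

>>> step_arm([
  {"tx": 0.1,"ty": 2.06,"tz": 0,"ax": 0,"ay": 0,"az": -5,"grip": 4},
  {"tx": 0.1,"ty": 2.06,"tz": 0,"ax": 0,"ay": 0,"az": -5,"grip": 4},
  {"tx": 0.1,"ty": 2.06,"tz": 0,"ax": 0,"ay": 0,"az": -5,"grip": 4},
  {"tx": 0.1,"ty": 2.06,"tz": 0,"ax": 0,"ay": 0,"az": -5,"grip": 4},
  {"tx": 0.1,"ty": 2.06,"tz": 0,"ax": 0,"ay": 0,"az": -5,"grip": 4},
  {"tx": 0.1,"ty": 2.06,"tz": 0,"ax": 0,"ay": 0,"az": -5,"grip": 4},
  {"tx": 0.1,"ty": 2.06,"tz": 0,"ax": 0,"ay": 0,"az": -5,"grip": 4},
  {"tx": 0,"ty": 0,"tz": 0,"ax": 0,"ay": 0,"az": 0,"grip": 4},
], newtons=20)

```text
time: 3.87
tool_pos: [695.3, -117.1, 261.1]
tcp_rot: [180.0, 0.0, 75.5]
ft_force: [1.6, -0.5, -0.6]
finger_gap: 39.8
```

Swung about 70°. Now straight up, clear of the knob.

>>> step_arm([
  {"tx": 0,"ty": -0.8,"tz": 0,"ax": 0,"ay": 0,"az": 0,"grip": 4},
  {"tx": 0,"ty": 0,"tz": -2,"ax": 0,"ay": 0,"az": 0,"grip": 4},
  {"tx": 0,"ty": 0,"tz": -3,"ax": 0,"ay": 0,"az": 0,"grip": 4},
  {"tx": 0,"ty": 0,"tz": -3,"ax": 0,"ay": 0,"az": 0,"grip": 4},
  {"tx": -4,"ty": 0,"tz": 0,"ax": 0,"ay": 0,"az": 6,"grip": 8.5},
  {"tx": -4,"ty": 0,"tz": 0,"ax": 0,"ay": 0,"az": 6,"grip": 8.5},
  {"tx": -4,"ty": 0,"tz": 0,"ax": 0,"ay": 0,"az": 6,"grip": 8.5},
  {"tx": -4,"ty": 0,"tz": 0,"ax": 0,"ay": 0,"az": 6,"grip": 8.5},
], newtons=20)

```text
time: 4.53
tool_pos: [620.8, -260.2, 342.7]
tcp_rot: [179.9, -0.0, 50.9]
ft_force: [0.0, -1.3, 0.4]
finger_gap: 84.8
```

```bash
python3 - <<'E'
from h import *
print(sense()['tool_pos'],sense()['tcp_rot'])
for n in("scene","top"):
    cv2.imwrite(f"pics/{n}3.png",cv2.cvtColor(snapshot(n),cv2.COLOR_RGB2BGR))
crop('pics/scene3.png','pics/s3c.png',190,150,350,270,5)
crop('pics/top3.png','pics/t3c.png',230,150,370,255,5)
E
```

```text
[ 620.79766358 -260.2498631   342.72367305] [ 1.79887922e+02 -1.18088434e-02  5.09211686e+01]
```

View pics/s3c.png

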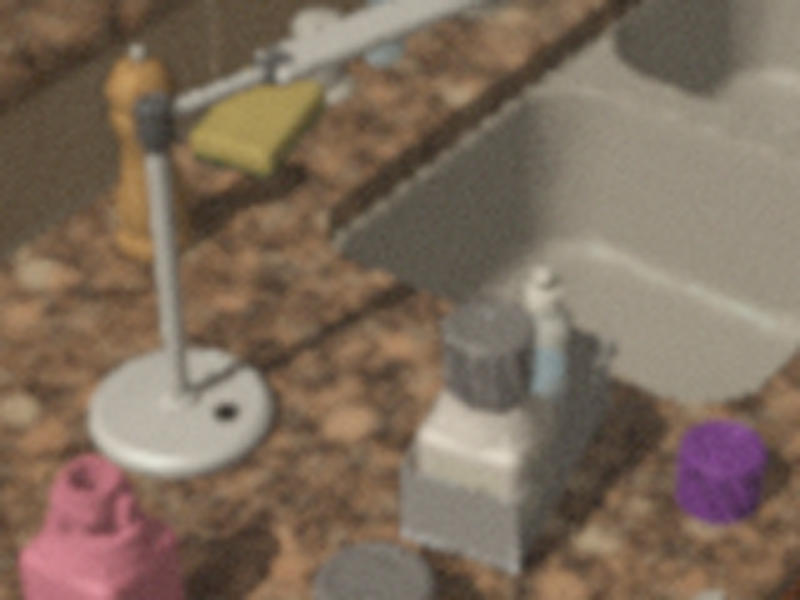

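View pics/t3c.png

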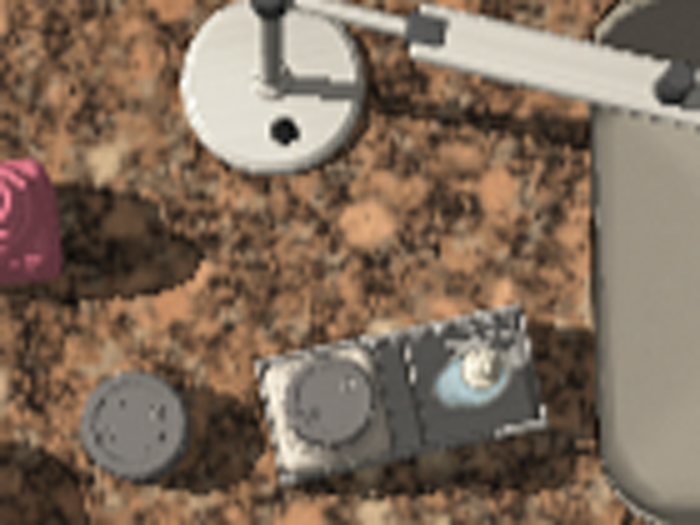

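Lamp is well aside. The caps are purple at top (331,266), which is excluded. Grey loose on the worktop at (257,235) measures about 69 mm across, so it is the larger one. Grey on the white bottle in the caddy at (297,230) is the smaller, so it is the one meant. The enlarged crop confirms this, showing it sitting on the white square bottle.

```bash
python3 - <<'E'
from h import *
im=cv2.imread('pics/top3.png');hsv=cv2.cvtColor(im,cv2.COLOR_BGR2HSV)
print([im[230,x].tolist() for x in range(284,312,2)]); print([im[y,297].tolist() for y in range(216,246,2)])
b=cv2.resize(im[205:255,275:325],None,fx=8,fy=8,interpolation=cv2.INTER_CUBIC)
g=cv2.medianBlur(cv2.cvtColor(b,cv2.COLOR_BGR2GRAY),9)
c=cv2.HoughCircles(g,cv2.HOUGH_GRADIENT,1,60,param1=80,param2=15,minRadius=56,maxRadius=90)
for q in c[0][:4]:
    u,v=275+(q[0]+.5)/8-.5,205+(q[1]+.5)/8-.5; p=onz('top',u,v,167);print(u,v,q[2]/8,p, 'dia',2*q[2]/8*(1540-167)/461.8)
# scene: cap crop ellipse guess
print(onz('scene',190+488/5,150+322/5,167))
p=onz('top',296.6,230,167);print('proj scene',proj('scene',p))
for u,v in((260,358),(518,308),(545,425),(285,483)): print(onz('top',230+u/5,150+v/5,68))
E
```

```text
[[218, 235, 244], [161, 175, 188], [121, 124, 130], [119, 123, 128], [121, 125, 130], [119, 125, 130], [120, 125, 130], [119, 124, 129], [119, 124, 130], [123, 129, 134], [75, 78, 80], [69, 75, 79], [80, 82, 85], [80, 83, 86]]
[[91, 124, 167], [107, 118, 133], [147, 160, 169], [113, 119, 124], [116, 121, 127], [118, 123, 129], [119, 124, 130], [119, 125, 130], [119, 124, 129], [120, 125, 130], [118, 124, 129], [82, 85, 90], [79, 86, 92], [84, 93, 98], [63, 66, 72]]
296.625 229.375 10.625 [526.08987943  78.68913997 167.        ] dia 63.17941
[524.05785951  81.53760382 167.        ]
proj scene [288.08266989 213.91378186]
[559.52406193 123.29335766  68.        ]
[591.07404939 -42.27498113  68.        ]
[515.86543837 -58.26175918  68.        ]
[479.51339996 107.61781493  68.        ]
```

```bash
python3 - <<'E'
from h import *
im=cv2.imread('pics/top3.png')
m=cv2.inRange(im,(108,112,117),(130,137,142));m[:210]=0;m[250:]=0;m[:,:280]=0;m[:,312:]=0
m=cv2.morphologyEx(m,cv2.MORPH_CLOSE,np.ones((5,5)))
n,l,s,c=cv2.connectedComponentsWithStats(m);i=1+s[1:,4].argmax();print(s[i],c[i])
p=onz('top',*c[i],167);print(p,'dia',2*np.sqrt(s[i,4]/np.pi)*1373/461.8)
cs,_=cv2.findContours((l==i).astype('uint8'),cv2.RETR_EXTERNAL,cv2.CHAIN_APPROX_NONE);(x,y),r=cv2.minEnclosingCircle(cs[0]);print(x,y,r,onz('top',x,y,167))
E
```

```text
[282 219  23  25 316] [294.27848101 229.60759494]
[525.42168653  85.6850112  167.        ] dia 59.63692047147658
295.4183654785156 229.87245178222656 13.8512601852417 [524.61701546  82.29374692 167.        ]
```

```bash
python3 - <<'E'
from h import *
im=cv2.imread('pics/top3.png')
b=cv2.resize(im[205:255,275:325],None,fx=8,fy=8,interpolation=cv2.INTER_CUBIC)
m=cv2.inRange(b,(104,108,113),(133,140,146))
m=cv2.morphologyEx(m,cv2.MORPH_CLOSE,cv2.getStructuringElement(2,(25,25)))
m=cv2.morphologyEx(m,cv2.MORPH_OPEN,cv2.getStructuringElement(2,(81,81)))
n,l,s,c=cv2.connectedComponentsWithStats(m)
for i in range(1,n):
  u,v=275+(c[i][0]+.5)/8-.5,205+(c[i][1]+.5)/8-.5
  print(s[i],u,v,onz('top',u,v,167),'dia',2*np.sqrt(s[i,4]/np.pi)/8*1373/461.8)
b[l>0]=(0,255,0);cv2.imwrite('pics/m.png',b)
E
```

```text
[   98   112   133   161 15996] 294.87292135533886 228.93717179294825 [527.41897827  83.90139619 167.        ] dia 53.038029277531585
```

View pics/m.png

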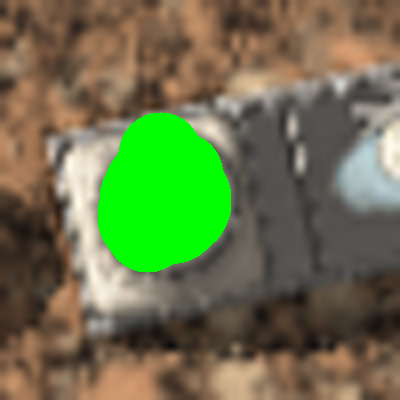

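```bash
python3 - <<'E'
from h import *
crop('pics/top3.png','pics/t3d.png',280,214,312,246,16)
crop('pics/scene3.png','pics/s3d.png',270,202,306,240,14)
E
```

```text
(no output)
```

View pics/t3d.png

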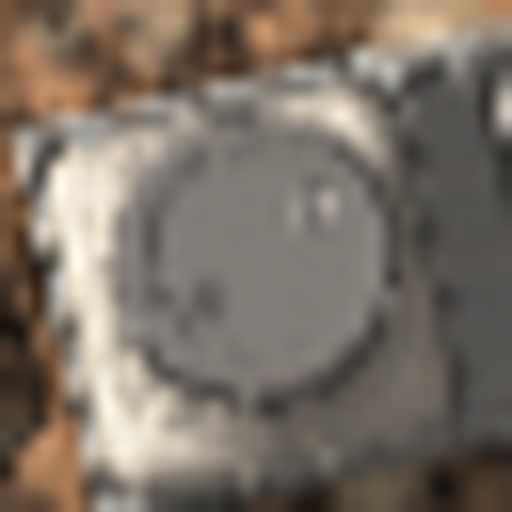

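View pics/s3d.png

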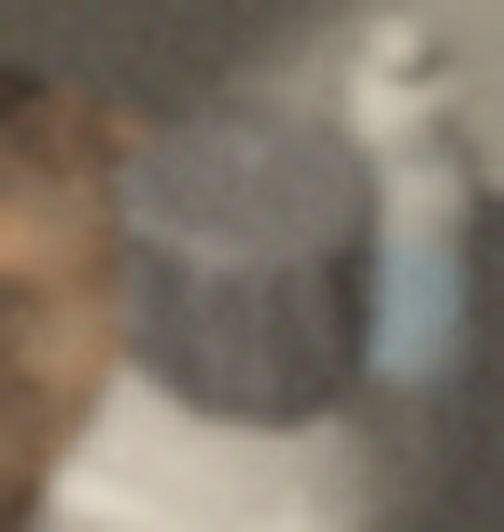

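```bash
python3 - <<'E'
from h import *
print(onz('top',296.06,229.9,167),onz('scene',287.1,214.9,167),tri((287.1,214.9),(296.06,229.9)))
import bench;print([k for k in dir(bench) if not k.startswith('_')], getattr(bench,'grip_depth',None))
E
```

```text
[524.52732174  80.38274742 167.        ] [523.89797711  84.37503177 167.        ] (array([525.43615112,  80.70385594, 163.83087156]), [np.float64(0.7508535454648323), np.float64(0.7508535454648314)])
['PlanningError', 'camera_model', 'grip_depth', 'hand_in', 'sense', 'snapshot'] 18.700000000000003
```

>>> step_arm([
  {"tx": 0,"ty": 0,"tz": 0,"ax": 0,"ay": 0,"az": 6.2,"grip": 8.5},
  {"tx": 0,"ty": 0,"tz": 0,"ax": 0,"ay": 0,"az": 6.2,"grip": 8.5},
  {"tx": 0,"ty": 0,"tz": 0,"ax": 0,"ay": 0,"az": 6.2,"grip": 8.5},
  {"tx": 0,"ty": 0,"tz": 0,"ax": 0,"ay": 0,"az": 6.2,"grip": 8.5},
  {"tx": 0,"ty": 0,"tz": 0,"ax": 0,"ay": 0,"az": 6.2,"grip": 8.5},
  {"tx": 0,"ty": 0,"tz": 0,"ax": 0,"ay": 0,"az": 0,"grip": 8.5},
], newtons=20)

```text
time: 5.13
tool_pos: [621.6, -258.3, 342.7]
tcp_rot: [179.9, -0.1, 20.0]
ft_force: [-0.1, -0.3, -0.9]
finger_gap: 85.1
```

```bash
cat >> h.py <<'E'
def delta(t):
    s=sense();from_=s['tool_pos'];y=np.radians(s['tcp_rot'][2]);d=np.array(t)-from_
    print('pos',from_.round(1),s['tcp_rot'].round(2),'F',s['ft_force'].round(1),'gap',round(s['finger_gap'],1),'j6',s['joint_pos'][5].round(1))
    print('tx,ty,tz cm',np.round([(d[0]*np.cos(y)+d[1]*np.sin(y))/10,(d[0]*np.sin(y)-d[1]*np.cos(y))/10,-d[2]/10],2))
E
python3 -c "
from h import *
delta((525,80.5,230))"
```

```text
pos [ 621.6 -258.3  342.7] [ 1.7994e+02 -7.0000e-02  1.9970e+01] F [-0.1 -0.3 -0.9] gap 85.1 j6 43.1
tx,ty,tz cm [  2.49 -35.14  11.27]
```

>>> step_arm([
  {"tx": 0.25,"ty": -3.5,"tz": 0,"ax": 0,"ay": 0,"az": 0,"grip": 8.5},
  {"tx": 0.25,"ty": -3.5,"tz": 0,"ax": 0,"ay": 0,"az": 0,"grip": 8.5},
  {"tx": 0.25,"ty": -3.5,"tz": 0,"ax": 0,"ay": 0,"az": 0,"grip": 8.5},
  {"tx": 0.25,"ty": -3.5,"tz": 0,"ax": 0,"ay": 0,"az": 0,"grip": 8.5},
  {"tx": 0.25,"ty": -3.5,"tz": 0,"ax": 0,"ay": 0,"az": 0,"grip": 8.5},
  {"tx": 0.25,"ty": -3.5,"tz": 0,"ax": 0,"ay": 0,"az": 0,"grip": 8.5},
  {"tx": 0.25,"ty": -3.5,"tz": 0,"ax": 0,"ay": 0,"az": 0,"grip": 8.5},
  {"tx": 0.25,"ty": -3.5,"tz": 0,"ax": 0,"ay": 0,"az": 0,"grip": 8.5},
], newtons=20)

```text
time: 5.8
tool_pos: [542.4, 12.7, 342.3]
tcp_rot: [180.0, -0.1, 20.5]
ft_force: [0.7, -0.1, -0.1]
finger_gap: 84.9
```

>>> step_arm([
  {"tx": 0.25,"ty": -3.5,"tz": 0,"ax": 0,"ay": 0,"az": 0,"grip": 8.5},
  {"tx": 0.25,"ty": -3.5,"tz": 0,"ax": 0,"ay": 0,"az": 0,"grip": 8.5},
  {"tx": 0,"ty": 0,"tz": 3,"ax": 0,"ay": 0,"az": 0,"grip": 8.5},
  {"tx": 0,"ty": 0,"tz": 3,"ax": 0,"ay": 0,"az": 0,"grip": 8.5},
  {"tx": 0,"ty": 0,"tz": 3,"ax": 0,"ay": 0,"az": 0,"grip": 8.5},
  {"tx": 0,"ty": 0,"tz": 2,"ax": 0,"ay": 0,"az": 0,"grip": 8.5},
  {"tx": 0,"ty": 0,"tz": 0,"ax": 0,"ay": 0,"az": 0,"grip": 8.5},
  {"tx": 0,"ty": 0,"tz": 0,"ax": 0,"ay": 0,"az": 0,"grip": 8.5},
], newtons=20)

```text
time: 6.47
tool_pos: [522.9, 78.5, 231.2]
tcp_rot: [-180.0, 0.1, 20.4]
ft_force: [0.6, -0.5, 0.4]
finger_gap: 85.2
```

```bash
python3 - <<'E'
from h import *
delta((525,80.5,139))
cv2.imwrite("pics/s4.png",cv2.cvtColor(snapshot("scene"),cv2.COLOR_RGB2BGR))
crop('pics/s4.png','pics/s4c.png',230,130,350,250,5)
E
```

```text
pos [522.9  78.5 231.2] [-1.7997e+02  9.0000e-02  2.0430e+01] F [ 0.6 -0.5  0.4] gap 85.2 j6 72.6
tx,ty,tz cm [ 0.26 -0.12  9.22]
```

View pics/s4c.png

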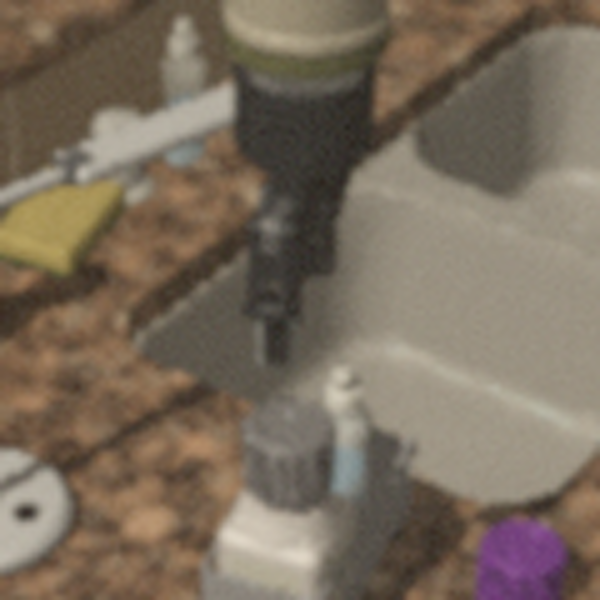

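The fingers are centred above the cap (near finger at crop (275,355), cap top at (288,425)). Next, lower in stages.

>>> step_arm([
  {"tx": 0.25,"ty": -0.1,"tz": 2,"ax": 0,"ay": 0,"az": 0,"grip": 8.5},
  {"tx": 0,"ty": 0,"tz": 2,"ax": 0,"ay": 0,"az": 0,"grip": 8.5},
  {"tx": 0,"ty": 0,"tz": 1,"ax": 0,"ay": 0,"az": 0,"grip": 8.5},
  {"tx": 0,"ty": 0,"tz": 1,"ax": 0,"ay": 0,"az": 0,"grip": 8.5},
  {"tx": 0,"ty": 0,"tz": 1,"ax": 0,"ay": 0,"az": 0,"grip": 8.5},
  {"tx": 0,"ty": 0,"tz": 0,"ax": 0,"ay": 0,"az": 0,"grip": 8.5},
], newtons=20)

```text
time: 7.02
tool_pos: [525.1, 80.1, 160.1]
tcp_rot: [-180.0, 0.1, 20.3]
ft_force: [0.3, 0.7, -0.4]
finger_gap: 84.9
```

>>> step_arm([
  {"tx": 0,"ty": 0,"tz": 0.8,"ax": 0,"ay": 0,"az": 0,"grip": 8.5},
  {"tx": 0,"ty": 0,"tz": 0.7,"ax": 0,"ay": 0,"az": 0,"grip": 8.5},
  {"tx": 0,"ty": 0,"tz": 0.6,"ax": 0,"ay": 0,"az": 0,"grip": 8.5},
  {"tx": 0,"ty": 0,"tz": 0,"ax": 0,"ay": 0,"az": 0,"grip": 8.5},
  {"tx": 0,"ty": 0,"tz": 0,"ax": 0,"ay": 0,"az": 0,"grip": 8.5},
], newtons=20)

```text
time: 7.43
tool_pos: [525.4, 80.1, 139.9]
tcp_rot: [-180.0, 0.1, 20.3]
ft_force: [0.3, -0.4, -0.4]
finger_gap: 84.8
```

```bash
python3 - <<'E'
from h import *
delta((525,80.5,139))
for n in ("scene","top"): cv2.imwrite(f"pics/{n}5.png",cv2.cvtColor(snapshot(n),cv2.COLOR_RGB2BGR))
crop('pics/scene5.png','pics/s5c.png',230,130,350,250,5)
E
```

```text
pos [525.4  80.1 139.9] [-1.7998e+02  5.0000e-02  2.0290e+01] F [ 0.3 -0.4 -0.4] gap 84.8 j6 72.9
tx,ty,tz cm [-0.02 -0.05  0.09]
```

View pics/s5c.png

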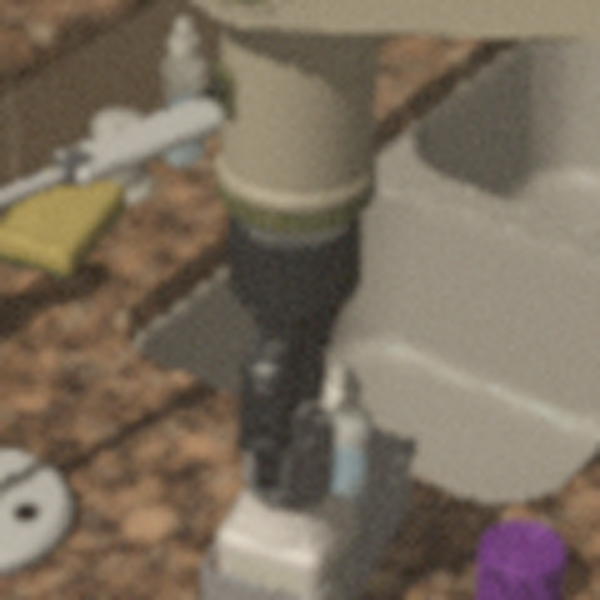

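>>> step_arm([
  {"tx": 0,"ty": 0,"tz": 0,"ax": 0,"ay": 0,"az": 0,"grip": 7.5},
  {"tx": 0,"ty": 0,"tz": 0,"ax": 0,"ay": 0,"az": 0,"grip": 6.5},
  {"tx": 0,"ty": 0,"tz": 0,"ax": 0,"ay": 0,"az": 0,"grip": 6.0},
  {"tx": 0,"ty": 0,"tz": 0,"ax": 0,"ay": 0,"az": 0,"grip": 5.0},
  {"tx": 0,"ty": 0,"tz": 0,"ax": 0,"ay": 0,"az": 0,"grip": 5.0},
  {"tx": 0,"ty": 0,"tz": 0,"ax": 0,"ay": 0,"az": 0,"grip": 5.0},
], newtons=25)

```text
time: 8.03
tool_pos: [525.9, 80.1, 140.7]
tcp_rot: [180.0, -0.0, 20.3]
ft_force: [-1.1, 0.1, 3.2]
finger_gap: 53.0
```

```bash
python3 - <<'E'
from h import *
delta((525,80.5,139))
for n in ("scene","top"): cv2.imwrite(f"pics/{n}6.png",cv2.cvtColor(snapshot(n),cv2.COLOR_RGB2BGR))
crop('pics/scene6.png','pics/s6c.png',250,180,330,260,7)
E
```

```text
pos [525.9  80.1 140.7] [ 1.7999e+02 -3.0000e-02  2.0290e+01] F [-1.1  0.1  3.2] gap 53.0 j6 72.9
tx,ty,tz cm [-0.07 -0.06  0.17]
```

View pics/s6c.png

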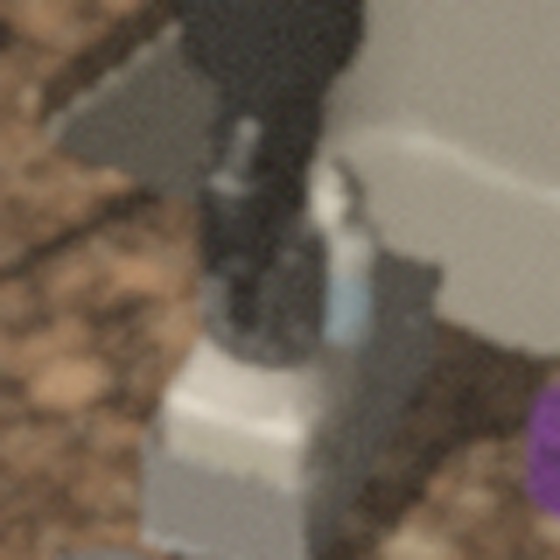

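>>> step_arm([
  {"tx": 0,"ty": 0,"tz": 0,"ax": 0,"ay": 0,"az": 0,"grip": 4.5},
  {"tx": 0,"ty": 0,"tz": 0,"ax": 0,"ay": 0,"az": 0,"grip": 4.5},
  {"tx": 0,"ty": 0,"tz": 0.1,"ax": 0,"ay": 0,"az": 0,"grip": 4.5},
  {"tx": 0,"ty": 0,"tz": 0.1,"ax": 0,"ay": 0,"az": 0,"grip": 4.5},
  {"tx": 0,"ty": 0,"tz": 0.1,"ax": 0,"ay": 0,"az": 0,"grip": 4.5},
  {"tx": 0,"ty": 0,"tz": 0,"ax": 0,"ay": 0,"az": 0,"grip": 4.5},
  {"tx": 0,"ty": 0,"tz": 0,"ax": 0,"ay": 0,"az": 0,"grip": 4.5},
], newtons=60)

```text
time: 8.72
tool_pos: [525.9, 80.1, 137.5]
tcp_rot: [180.0, -0.0, 20.3]
ft_force: [-0.8, -0.7, 5.3]
finger_gap: 52.1
```

>>> step_arm([
  {"tx": 0,"ty": 0,"tz": 0.1,"ax": 0,"ay": 0,"az": 0,"grip": 4.5},
  {"tx": 0,"ty": 0,"tz": 0.1,"ax": 0,"ay": 0,"az": 0,"grip": 4.5},
  {"tx": 0,"ty": 0,"tz": 0.1,"ax": 0,"ay": 0,"az": 0,"grip": 4.5},
  {"tx": 0,"ty": 0,"tz": 0,"ax": 0,"ay": 0,"az": 0,"grip": 4.5},
  {"tx": 0,"ty": 0,"tz": 0,"ax": 0,"ay": 0,"az": 0,"grip": 4.5},
  {"tx": 0,"ty": 0,"tz": 0,"ax": 0,"ay": 0,"az": 0,"grip": 4.5},
], newtons=60)

```text
time: 9.22
tool_pos: [526.0, 80.1, 134.9]
tcp_rot: [180.0, -0.0, 20.3]
ft_force: [-1.9, -1.2, 8.6]
finger_gap: 52.3
```

```bash
python3 - <<'E'
from h import *
delta((525,80.5,134))
E
```

```text
pos [526.   80.1 134.9] [ 1.7999e+02 -4.0000e-02  2.0290e+01] F [-1.9 -1.2  8.6] gap 52.3 j6 72.9
tx,ty,tz cm [-0.08 -0.07  0.09]
```

>>> step_arm([
  {"tx": 0,"ty": 0,"tz": 0.03,"ax": 0,"ay": 0,"az": -2,"grip": 4.5},
  {"tx": 0,"ty": 0,"tz": 0,"ax": 0,"ay": 0,"az": -3,"grip": 4.5},
  {"tx": 0,"ty": 0,"tz": 0,"ax": 0,"ay": 0,"az": -3,"grip": 4.5},
  {"tx": 0,"ty": 0,"tz": 0,"ax": 0,"ay": 0,"az": -3,"grip": 4.5},
  {"tx": 0,"ty": 0,"tz": 0,"ax": 0,"ay": 0,"az": -3,"grip": 4.5},
  {"tx": 0,"ty": 0,"tz": 0,"ax": 0,"ay": 0,"az": 0,"grip": 4.5},
], newtons=60)

```text
time: 9.72
tool_pos: [526.5, 80.4, 135.0]
tcp_rot: [180.0, -0.1, 34.5]
ft_force: [-0.4, -0.2, 8.4]
finger_gap: 52.4
```

```bash
python3 - <<'E'
from h import *
delta((525,80.5,134));print(sense()['wrist_torque'])
E
```

```text
pos [526.5  80.4 135. ] [ 1.7995e+02 -1.1000e-01  3.4490e+01] F [-0.4 -0.2  8.4] gap 52.4 j6 58.7
tx,ty,tz cm [-0.12 -0.1   0.1 ]
[0.03661419 0.10345835 0.04233309]
```

>>> step_arm([
  {"tx": 0,"ty": 0,"tz": 0.03,"ax": 0,"ay": 0,"az": -4,"grip": 4.5},
  {"tx": 0,"ty": 0,"tz": 0,"ax": 0,"ay": 0,"az": -4,"grip": 4.5},
  {"tx": 0,"ty": 0,"tz": 0,"ax": 0,"ay": 0,"az": -4,"grip": 4.5},
  {"tx": 0,"ty": 0,"tz": 0,"ax": 0,"ay": 0,"az": -4,"grip": 4.5},
  {"tx": 0,"ty": 0,"tz": 0,"ax": 0,"ay": 0,"az": -4,"grip": 4.5},
  {"tx": 0,"ty": 0,"tz": 0,"ax": 0,"ay": 0,"az": -4,"grip": 4.5},
  {"tx": 0,"ty": 0,"tz": 0,"ax": 0,"ay": 0,"az": -4,"grip": 4.5},
  {"tx": 0,"ty": 0,"tz": 0,"ax": 0,"ay": 0,"az": 0,"grip": 4.5},
], newtons=60)

```text
time: 10.38
tool_pos: [526.7, 80.4, 134.8]
tcp_rot: [179.9, -0.1, 62.6]
ft_force: [-0.3, -0.1, 8.3]
finger_gap: 52.5
```

```bash
python3 - <<'E'
from h import *
delta((526,80.2,134.5));print(sense()['wrist_torque'])
E
```

```text
pos [526.7  80.4 134.8] [ 1.7989e+02 -8.0000e-02  6.2550e+01] F [-0.3 -0.1  8.3] gap 52.5 j6 30.6
tx,ty,tz cm [-0.05 -0.05  0.03]
[0.0199126  0.05833008 0.02692064]
```

>>> step_arm([
  {"tx": 0,"ty": 0,"tz": 0.03,"ax": 0,"ay": 0,"az": -4,"grip": 4.5},
  {"tx": 0,"ty": 0,"tz": 0,"ax": 0,"ay": 0,"az": -4,"grip": 4.5},
  {"tx": 0,"ty": 0,"tz": 0,"ax": 0,"ay": 0,"az": -4,"grip": 4.5},
  {"tx": 0,"ty": 0,"tz": 0,"ax": 0,"ay": 0,"az": -4,"grip": 4.5},
  {"tx": 0,"ty": 0,"tz": 0,"ax": 0,"ay": 0,"az": -4,"grip": 4.5},
  {"tx": 0,"ty": 0,"tz": 0,"ax": 0,"ay": 0,"az": -3,"grip": 4.5},
  {"tx": 0,"ty": 0,"tz": 0,"ax": 0,"ay": 0,"az": -2,"grip": 4.5},
  {"tx": 0,"ty": 0,"tz": 0,"ax": 0,"ay": 0,"az": 0,"grip": 4.5},
], newtons=60)

```text
time: 11.05
tool_pos: [526.7, 80.4, 134.5]
tcp_rot: [179.9, -0.0, 87.4]
ft_force: [-0.4, -0.1, 9.1]
finger_gap: 52.1
```

```bash
python3 - <<'E'
from h import *
delta((526,80.2,134.5));print(sense()['wrist_torque'])
E
```

```text
pos [526.7  80.4 134.5] [ 1.7987e+02 -3.0000e-02  8.7430e+01] F [-0.4 -0.1  9.1] gap 52.1 j6 5.7
tx,ty,tz cm [-0.02 -0.07  0.  ]
[-0.00398491  0.0972406   0.02164419]
```

Turned 67° at about 9 N with no stop torque. Next is a slow lift, watching for the bottle's weight (about −5 N).

>>> step_arm([
  {"tx": 0,"ty": 0,"tz": -0.3,"ax": 0,"ay": 0,"az": 0,"grip": 4.5},
  {"tx": 0,"ty": 0,"tz": -0.3,"ax": 0,"ay": 0,"az": 0,"grip": 4.5},
  {"tx": 0,"ty": 0,"tz": -0.3,"ax": 0,"ay": 0,"az": 0,"grip": 4.5},
  {"tx": 0,"ty": 0,"tz": -0.1,"ax": 0,"ay": 0,"az": 0,"grip": 4.5},
  {"tx": 0,"ty": 0,"tz": 0,"ax": 0,"ay": 0,"az": 0,"grip": 4.5},
  {"tx": 0,"ty": 0,"tz": 0,"ax": 0,"ay": 0,"az": 0,"grip": 4.5},
], newtons=60)

```text
time: 11.55
tool_pos: [525.0, 80.1, 142.5]
tcp_rot: [-179.9, 0.0, 87.3]
ft_force: [0.2, -0.2, -0.1]
finger_gap: 52.0
```

```bash
python3 - <<'E'
from h import *
delta((526,80.2,134.5));print(sense()['wrist_torque'])
E
```

```text
pos [525.   80.1 142.5] [-1.7991e+02  1.0000e-02  8.7290e+01] F [ 0.2 -0.2 -0.1] gap 52.0 j6 5.9
tx,ty,tz cm [0.01 0.1  0.8 ]
[ 0.08114037 -0.0487276  -0.02985026]
```

>>> step_arm([
  {"tx": 0,"ty": 0,"tz": -0.5,"ax": 0,"ay": 0,"az": 0,"grip": 4.5},
  {"tx": 0,"ty": 0,"tz": -0.5,"ax": 0,"ay": 0,"az": 0,"grip": 4.5},
  {"tx": 0,"ty": 0,"tz": -0.5,"ax": 0,"ay": 0,"az": 0,"grip": 4.5},
  {"tx": 0,"ty": 0,"tz": -0.5,"ax": 0,"ay": 0,"az": 0,"grip": 4.5},
  {"tx": 0,"ty": 0,"tz": -0.5,"ax": 0,"ay": 0,"az": 0,"grip": 4.5},
  {"tx": 0,"ty": 0,"tz": -0.5,"ax": 0,"ay": 0,"az": 0,"grip": 4.5},
  {"tx": 0,"ty": 0,"tz": 0,"ax": 0,"ay": 0,"az": 0,"grip": 4.5},
], newtons=60)

```text
time: 12.13
tool_pos: [526.5, 80.2, 175.1]
tcp_rot: [179.9, -0.0, 87.3]
ft_force: [0.4, -0.4, -0.2]
finger_gap: 52.5
```

>>> step_arm([
  {"tx": 0,"ty": 0,"tz": -0.7,"ax": 0,"ay": 0,"az": 0,"grip": 4.5},
  {"tx": 0,"ty": 0,"tz": -0.7,"ax": 0,"ay": 0,"az": 0,"grip": 4.5},
  {"tx": 0,"ty": 0,"tz": -0.7,"ax": 0,"ay": 0,"az": 0,"grip": 4.5},
  {"tx": 0,"ty": 0,"tz": -0.5,"ax": 0,"ay": 0,"az": 0,"grip": 4.5},
  {"tx": 0,"ty": 0,"tz": 0,"ax": 0,"ay": 0,"az": 0,"grip": 4.5},
  {"tx": 0,"ty": 0,"tz": 0,"ax": 0,"ay": 0,"az": 0,"grip": 4.5},
], newtons=60)

```text
time: 12.63
tool_pos: [526.0, 80.2, 200.0]
tcp_rot: [179.9, -0.0, 87.3]
ft_force: [-0.7, -0.6, -0.8]
finger_gap: 52.4
```

```bash
python3 - <<'E'
from h import *
delta((525,80.2,200));print(sense()['time'])
for n in ("scene","top"): cv2.imwrite(f"pics/{n}7.png",cv2.cvtColor(snapshot(n),cv2.COLOR_RGB2BGR))
crop('pics/scene7.png','pics/s7c.png',190,140,350,260,5)
E
```

```text
pos [526.   80.2 200. ] [ 1.7994e+02 -1.0000e-02  8.7290e+01] F [-0.7 -0.6 -0.8] gap 52.4 j6 5.9
tx,ty,tz cm [-0.  -0.1 -0. ]
12.6333
```

View pics/s7c.png

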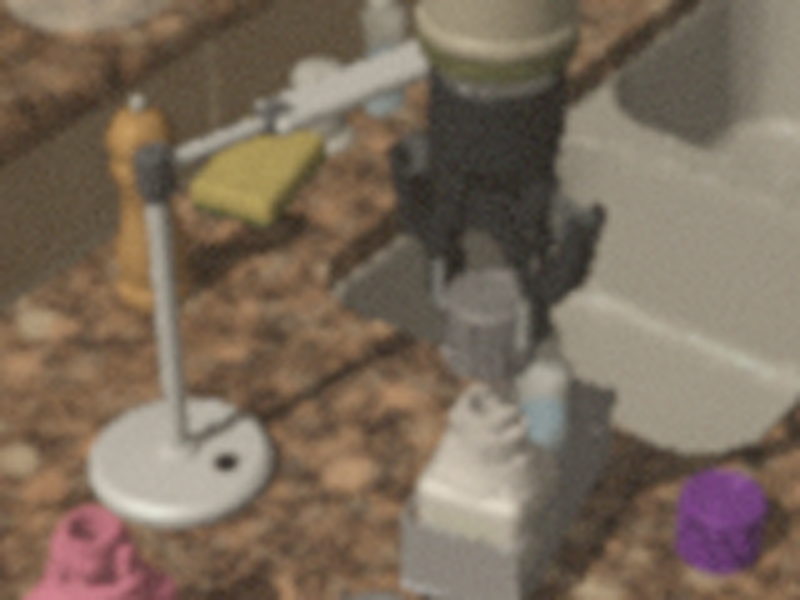

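View pics/top7.png

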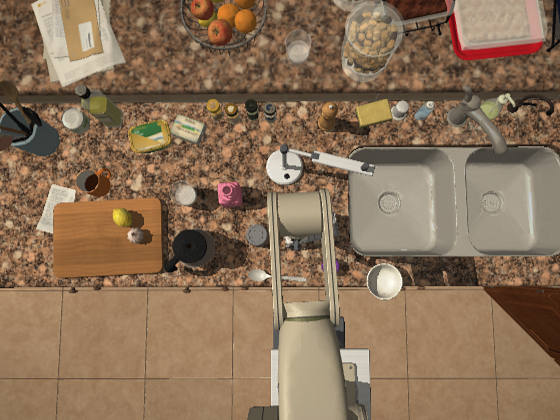

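```bash
python3 - <<'E'
from h import *
f=lambda p:(proj('scene',p)-[190,140])*5
print('cap top exp',f((526,80.2,226.5)),'cap bottom',f((526,80.2,181.5)),'mouth exp',f((525,80.3,145)))
hand_in()
E
```

```text
cap top exp [488.9656165  288.40079942] cap bottom [487.14877129 350.32110111] mouth exp [487.01461425 399.1947806 ]
the job is handed in; nothing more can be done
```

I swung the lamp arm about 70° counterclockwise, which takes it well clear of the caddy. Then I gripped the grey cap on the white bottle, pressed it down to about 9 N and turned it 67° counterclockwise. I lifted it straight off and handed the job in at about 12.7 s of the 58 s allowed.

**Cap and lift:** The cap stayed in the gripper, level to 0.1° and gripped at 60 N. The wrist force fell to about 0 N as it came away, so the bottle did not lift with it. The cap's top and the bottle's mouth showed up within a few crop pixels (under 1 mouth pixel in the original picture) of where I expected them.

**Height:** "5 cm above" could mean the cap's centre or its underside, so I chose a height in between. The cap's centre is about 60 mm above the mouth and its underside about 37 mm, both about 1 cm off an exact 5 cm.

**Other things:** In the last pictures the bottle stands in its pocket and nothing else appears to have moved. The robot arm hides most of the caddy from the top camera, so I checked the bottle only in the scene view.

**Measurements:** The colour mask for the cap's centre leaked, so I read the cap's outline from enlarged crops and checked it against the caddy's corners. The two single-camera readings differed by about 4 mm in y.

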